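Clamp a plug follower in the ratchet rod vice

TASK

The steel plug follower lying in the V-block is to be filed next: pick it up without letting it roll off or drop, lay it across the bed between the open jaws of the ratchet vice so that about the same length sticks out at either side, and let go. Then pump the T-handle lever towards the jaws, letting it spring fully back after every stroke, until the rod is held tight in the V jaw, and leave the lever at rest. Close the jaw with the lever only, do not shove the jaw or its slide by hand, and leave the other tools where they are.

Things in the scene. Friction and masses are not known exactly. Their poses are not given: they have to be found in the camera images.
- rod_vice: ratchet rod vice, bolted down: green base plate 255 x 72 x 10 mm. Origin on the bench, z up; x is the closing direction, from lever (x -94 mm) to fixed V jaw (x 63.5 to 82, top 65.5 mm high); y runs along the jaws. Jaws and bed are 36 mm wide in y; the bed's top, where the rod is laid, is 39.5 mm high, and beside it is free space down to the base plate. Green cheeks (x -79 to -18) are 67 mm high
- rod_seat (a point): the axis of a 12 mm rod seated in the fixed jaw's V groove, mid-width of the jaws: 60 mm along x from the vice's origin, 46 mm above the bench
- jaw_slide (a joint): travel of the toothed slide with the moving jaw, m, grows as it closes. Teeth are 7 mm apart: it starts near 0.007, 0.014 or 0.021 (5, 4 or 3 teeth to go) and is near 0.0415 when it clamps the 12 mm rod. The jaw's flat face stands at x = 16.5 mm + this value in the vice's frame until it meets the rod; gap to the fixed jaw: 47 mm less this value
- spring_jaw (a joint): how far the rod presses the moving jaw (36 mm wide, top 64 mm high, disc springs behind it, 2.5 N per mm) back on its slide, m: 0 when free, about 0.003 to 0.004 when the rod is clamped, 0.0088 at most
- slide_bar: toothed bright steel slide with its cross plate and the sprung moving jaw in front. It resists pushing with 12 to 18 N and springs back to the last tooth; it is meant to be moved by the lever alone
- vice_lever (a joint): angle of the upright lever, rad: 0 at rest (leaning 0.18 away from the jaws), 0.36 at its stop (leaning towards them). A stroke beyond about 0.29, best close to the stop, moves the slide one tooth. It takes 8 to 14 N at the handle; a spring (3 N) brings it back to 0 when let go, which must happen before the next stroke. Once the rod is clamped it goes stiff half way
- lever_grip (a point): middle of the lever's black T-handle, a round bar 16 mm thick, 64 mm long, lying along the vice's y, with free space on its outer side; 153 mm above the bench, 140 mm from the pivot (axis along the vice's y, 15 mm above the bench). A whole stroke moves it 50 mm along the vice's +x, nearly level
- v_block: dark steel V-block, fixed, 40 mm long (its x, the groove's direction), 46 mm wide, 36 mm high; origin under its middle on the bench. The groove is only 6 mm deep, so the rod in it stands more than half proud and rolls out if pushed sideways. On the way to the vice a knob of the key machine behind juts out over the bench (world x 0.52, y 0.05 to 0.08, z 0.11 to 0.14 m): carry the rod above it or nearer the robot
- follower: the steel plug follower, a plain round rod 12 mm thick, 100 mm long, 60 g, lying in the V-block's groove and sticking out at both ends by about 30 mm (25 to 35 mm). Its x is the rod's axis; its origin lies on its surface, 6 mm off the axis
- rod_mid (a point): the middle of that rod, on its axis; 38.5 mm above the bench at the start
- flat_file: flat file with a wooden handle, 223 mm long; a bystander, to be left where it is
- oil_bottle: small upright oil bottle, 122 mm tall; a bystander, to be left where it is

How it is judged:
By the outcome, as a careful person would: the job done as asked, in the order asked, and still so for the second after the job is handed in, with the robot touching nothing.
It also fails if it takes over 61 s, if anything falls off the work surface, if the arm or the gripper's body presses on something with over 40 N, if the wrist force passes 120 N, or if a joint passes its speed limit or range.

ROBOT

A 6-joint arm with a two-finger parallel gripper is mounted at the origin on a cart in front of the work surface, level with it; the furniture and walls round the work are solid. World frame = base frame: x ahead of the robot, y to its left, z up, the work surface at z = 0. Lengths are in m, angles in rad, forces in N, time in s.
With the tool pointing down it reaches from about 0.325 to 0.85 m from the base axis. Payload 4.4 kg.
Tool frame: the origin (TCP) lies at the very end of the fingers, on their centre line; the grasp point (between the pads) lies 19 mm behind it (bot.hold_point_z is the distance from the TCP to the grasp point, in m); z points along the fingers, y is the direction in which the jaws open and shut (so a half turn about z gives the same grasp; the last joint's range is limited). The gripper opens to 94 mm and grips with 3 to 60 N. Pads are 16 mm wide; open, the fingers measure 119 mm over their backs; the gripper's body (75 mm by 177 mm) begins 78 mm behind the grasp point.
Start: joints at [-1.317, 0.207, 1.542, -0, 1.393, -0.15], TCP at [0.226, -0.529, 0.205] pointing down, gripper open.
Joint ranges: [-2.73, 2.73], [-0.86, 2.22], [0.23, 2.46], [-1.11, 4.25], [0.08, 2.63], [-2.82, 2.82]. Speed limits (rad/s): [2.79, 2.79, 3.14, 3.14, 3.14, 3.14].

INTERFACE

Orientations are given as a rotation vector (axis times angle).
In Python, from bench import bot gives the robot as it stands.
- The arm moves only by the shell command python3 -m inch 'ROWS' [FORCE]. ROWS is JSON, a list of rows, each a list of 7 numbers: the finger opening in mm, from 0 to 94, then the shift along the world's x, y, z in mm, then the turn, a rotation vector about the world's x, y, z in degrees. In form: [[grip, tx, ty, tz, rx, ry, rz], ...]. A call has 1 to 12 rows; each row shifts and turns the pose as measured when the row begins; what a row does not reach is not made up. A row lasts 1/10 s, in which the tool goes at most 50 mm and 8.59 degrees, less where a joint would pass 70% of its speed; a pose out of reach is approached as far as the arm can. A call is refused whole if a number of a shift passes 50 or a number of a turn 8.59, either way. A call with a gripper value outside its range is refused whole. The fingers move at their own pace and stop on an object; FORCE is the grip in N (left out, the last holds). Time passes only in rows, so rows that do not move let the fingers close. It gives the time, the measured TCP pose, the force and the opening at its end, in the units of the state.
- bot.observe(): the state, without advancing time (a new reading comes with each control period).
- bot.grab_frame(name): name is "scene" or "top" or "wrist"; returns a dict with "color" (400x640x3 uint8, red, green, blue), "depth" (400x640 float32, m along the optical axis (not along the pixel's ray), 0 where there is no reading), "fx", "fy", "cx", "cy" (pixels), "k1" (the pictures are not rectified: a ray, as slopes to the right and down, at radius r is drawn at 1 + k1 r^2 times it, then the intrinsics apply), "rvec" (rotation vector, rad) and "tvec" (3), from world to camera coordinates, as OpenCV has them. Camera axes: x right, y down, z forward; pixel columns grow to the right and rows downward; lengths in m; the calibration is good to about 2 mm. A picture is of the moment at which its call begins.
- bot.finish_job(): hands the job in, once; it reports no verdict.
The state is a dict: "time": time; "joints": joint angles; "qd": joint speeds; "joint_efforts": joint torques, N m; "eef_pos": TCP position; "tcp_rot": TCP orientation; "force": force on the tool from outside, world axes, zero at the start; "torque": the same for the moment, N m; "grip_width": finger opening in m.
Only numpy, scipy, OpenCV 4.12 (cv2) and the standard library are available. Lean on these libraries where they do the work, as an engineer would, in place of code of your own. Each camera call takes 0.05 s, during which the arm holds its last target. There are 200 camera calls.

## Working session

There is one attempt and no reset: what is moved stays moved. The work goes in short steps, Python scripts to look and compute and a shell command to move; the robot and the scene stay as the last step left them, time stands still between calls to the robot, and variables do not carry over. Pictures are saved under pics/ and viewed, about 8 in all and at most 12, crops included, and the job is handed in when it is done.

```bash
ls; mkdir -p pics
cat > h.py <<'E'
import numpy as np, cv2
from bench import bot
def grab(n):
    return bot.grab_frame(n)
def save(f,name,crop=None,scale=1):
    im=cv2.cvtColor(f["color"],cv2.COLOR_RGB2BGR)
    if crop: x0,y0,x1,y1=crop; im=im[y0:y1,x0:x1]
    cv2.imwrite("pics/"+name+".png",cv2.resize(im,None,fx=scale,fy=scale,interpolation=cv2.INTER_CUBIC))
def cam(f):
    K=np.array([[f["fx"],0,f["cx"]],[0,f["fy"],f["cy"]],[0,0,1.]])
    R=cv2.Rodrigues(np.array(f["rvec"],float))[0]; t=np.array(f["tvec"],float).ravel()
    return K,np.array([f["k1"],0,0,0.]),R,t
def slopes(f,px):
    K,d,R,t=cam(f)
    return cv2.undistortPoints(np.array(px,float).reshape(-1,1,2),K,d).reshape(-1,2)
def onplane(f,px,z):
    K,d,R,t=cam(f); s=slopes(f,px); c=-R.T@t
    r=np.c_[s,np.ones(len(s))]@R
    return c+r*((z-c[2])/r[:,2])[:,None]
def bydepth(f,px):
    K,d,R,t=cam(f); s=slopes(f,px)
    D=np.array([f["depth"][int(round(v)),int(round(u))] for u,v in np.array(px).reshape(-1,2)])
    return (np.c_[s,np.ones(len(s))]*D[:,None]-t)@R
def cloud(f):
    v,u=np.nonzero(f["depth"]>0)
    return np.c_[u,v],bydepth(f,np.c_[u,v])
def proj(f,P):
    K,d,R,t=cam(f)
    return cv2.projectPoints(np.array(P,float).reshape(-1,1,3),np.array(f["rvec"],float),t,K,d)[0].reshape(-1,2)
E
python3 - <<'E'
from h import *
s=bot.observe();print(s["time"],s["tcp_rot"],s["force"],s["grip_width"])
for n in("scene","top"):
    f=grab(n);save(f,n+"0",None,1.25);K,d,R,t=cam(f);print(n,-R.T@t,R[2],f["fx"],f["k1"])
E
```

```text
pics
0.0 [-3.07559258e+00 -6.29531555e-01  1.74231487e-04] [-0.12565382 -0.6841214  -0.2240132 ] 0.09385188216686088
scene [-0.13754502  0.67768498  0.58182132] [ 0.59880025 -0.62648862 -0.49894917] 405.09267651232545 -0.002360456024930219
top [0.37756492 0.08095503 1.06945716] [ 0.09025905 -0.00212829 -0.99591605] 367.38592193686264 -0.07994564892850146
```

View pics/top0.png

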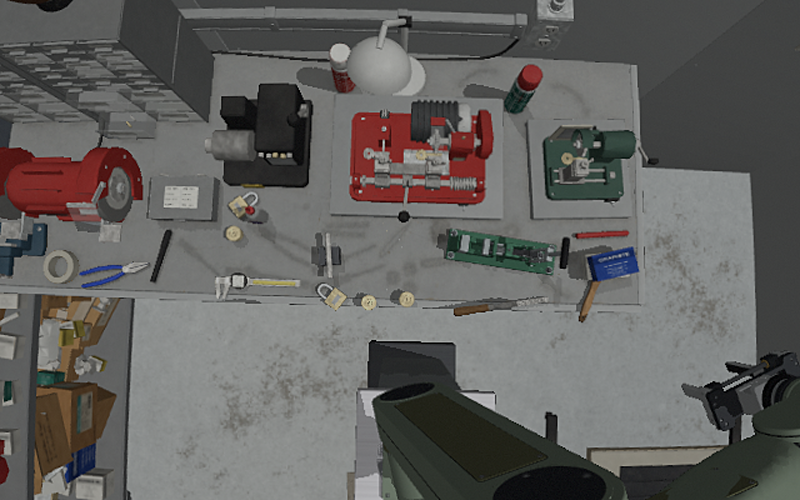

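View pics/scene0.png

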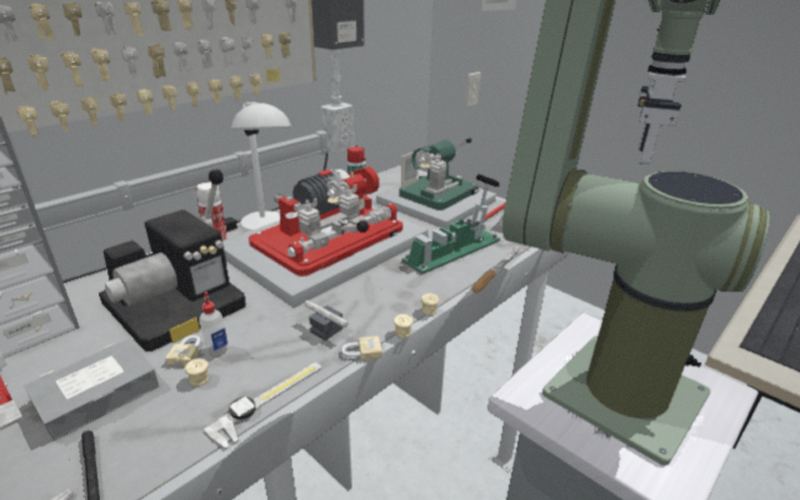

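The top view (1.25x) shows the rod in its V-block at about (325,255). The vice runs from the jaw at (448,240) to the lever at (565,252), so its +x is roughly world +y.

Run:
```python
from h import *
f=grab("top");save(f,"topc",(230,160,490,260),3)
px,P=cloud(f);c=f["color"][px[:,1],px[:,0]].astype(int)
g=(c[:,1]>c[:,0]*1.25)&(c[:,1]>c[:,2]*1.1)&(px[:,0]>345)&(px[:,0]<450)&(px[:,1]>175)&(px[:,1]<225)
Q=P[g];print(len(Q),np.percentile(Q[:,2],[5,25,50,75,95]))
b=Q[(Q[:,2]>.003)&(Q[:,2]<.02)]
# pixel-based outline at z=10mm
m=np.zeros((400,640),np.uint8);m[px[g][:,1],px[g][:,0]]=255
cs=max(cv2.findContours(m,0,2)[0],key=cv2.contourArea)
for q in (b[:,:2],):
    (cx,cy),(w,h),a=cv2.minAreaRect((q*1000).astype(np.float32));print("rect",cx,cy,w,h,a)
box=cv2.boxPoints(cv2.minAreaRect(cs));print(box,onplane(f,box,.01))
# rod: high bits near vblock
r=(px[:,0]>240)&(px[:,0]<285)&(px[:,1]>180)&(px[:,1]<225)&(P[:,2]>.036)
q=P[r];print("rod",len(q),q[:,2].max());print(cv2.minAreaRect((q[:,:2]*1000).astype(np.float32)))
cc=f["color"][185:222,245:285].astype(int).sum(2)//3
print("\n".join(" ".join("%3d"%v for v in row) for row in cc))
```

```text
1442 [0.0073396  0.00966998 0.011839   0.03569533 0.06600619]
rect 476.6099853515625 -166.61630249023438 253.87400817871094 70.85250091552734 82.5525894165039
[[355.55746 206.72083]
 [359.21994 182.54846]
 [445.2451  195.58258]
 [441.5826  219.75494]] [[ 0.45652377 -0.03505373  0.01      ]
 [ 0.52740196 -0.04442974  0.01      ]
 [ 0.49668937 -0.29855488  0.01      ]
 [ 0.42553143 -0.287493    0.01      ]]
rod 248 0.04838790234328625
((454.3459777832031, 229.1953582763672), (96.16217041015625, 45.3677864074707), 2.990410327911377)
119 122 120 118 118 119 120 120 121 123 123 118 110 106 103 102  97  99 102 101 103 105 106 105 105 105 106 107 109 109 104 107 110 109 111 108 110 110 108 110
119 120 119 118 118 118 122 122  87  85  87  80 110 109 106  84 120 123 108 101 103 105 108 108 105 106 105 103 105 104 103 107 106 106 105 103 105 106 106 106
119 119 119 119 119 119 125  89  69  70  69  65 114 111 100  97 160 151 137 100 105 107 107 107  99 106 106 102 102 104 107 109 107 104 102 103 103 103 108 110
119 118 119 119 119 120 126  76  71  74  72  70  76 114 104 102 164 146 137  99 109 
[... 4655 characters left out ...]
 107 106 106 105 105 102 121 119 118 117 116 115 117 118 118
119 118 117 119 116 109 103 105 112  68  66  67  69  65 121 118 101 137 174 154 117 104 104 106 106 106 120 119 118 119 116 116 114 112 113 115 115 113 112 112
120 119 119 117 114 109 105 106 113  70  68  70  72  66 122 121 114 121 166 155 125 104 104 106 107 104 121 119 118 118 115 109 103 104 109 112 111 106 102 104
121 121 120 118 117 113 114 114 119  71  66  68  66  63 122 123 118 126 169 156 138  91 100 101 102  99 114 112 111 114 110 104 101 101 106 106 105 101 100 102
121 118 117 118 119 118 121 119 123 120 120 120 119 116 120 122 116 114 168 156 151  82  95  96  96  94 110 104 105 107 105 104 102 104 104 105 103 103 107 109
```

View pics/topc.png

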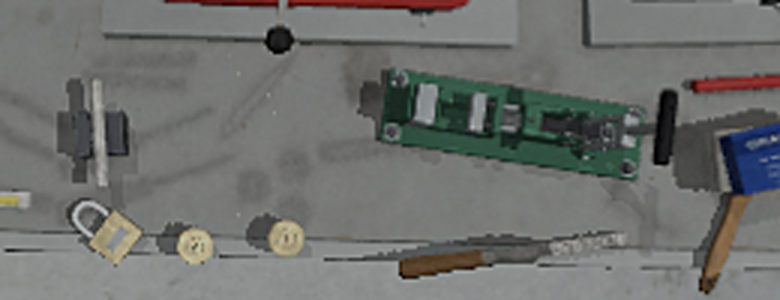

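The crop shows the rod's near end at about (102,185) and its far end at about (97,80). The vice plate corners are clear, and the black T-handle is at (665,125).

Run:
```python
from h import *
f=grab("top");px,P=cloud(f);g=f["color"][px[:,1],px[:,0]].astype(int).mean(1)
# rod: bright & high
r=(px[:,0]>255)&(px[:,0]<272)&(px[:,1]>180)&(px[:,1]<230)&(P[:,2]>.028)&(g>108)
q=onplane(f,px[r],.0405)
print("rod",r.sum(),px[r].min(0),px[r].max(0),P[r][:,2].max())
(cx,cy),s,a=cv2.minAreaRect((q[:,:2]*1000).astype(np.float32));print("rod rect",cx,cy,s,a)
c=q[:,:2].mean(0);v=np.linalg.svd(q[:,:2]-c)[2][0];v*=np.sign(v[0]);t=(q[:,:2]-c)@v;print("pca",c,np.degrees(np.arctan2(v[1],v[0])),t.min(),t.max())
# vice frame
a=np.radians(82.7);X=np.array([np.cos(a),np.sin(a)]);Y=np.array([-X[1],X[0]]);o=np.array([.4766,-.1666])
l=np.c_[(P[:,:2]-o)@X,(P[:,:2]-o)@Y,P[:,2]]*1000
n=(abs(l[:,1])<16)&(l[:,0]>-140)&(l[:,0]<135)&(l[:,2]>3)
for x in range(-140,134,3):
    k=n&(l[:,0]>=x)&(l[:,0]<x+3)
    if k.sum(): print(x,np.percentile(l[k,2],[20,50,90]).round().astype(int),int(g[k].mean()),end=" | ")
k=(l[:,2]>135)&(l[:,2]<175)&(abs(l[:,1])<60)&(l[:,0]<-50)&(l[:,0]>-170);print("\nhandle",k.sum(),l[k].min(0),l[k].max(0),l[k].mean(0))
```

```text
rod 129 [261 187] [265 221] 0.04753145304184316
rod rect 454.521728515625 229.5604705810547 (96.52632141113281, 10.648343086242676) 5.360959529876709
pca [0.45265807 0.2292966 ] 5.354044583034981 -0.04638251562110931 0.05014303364737533
-140 [4 4 5] 117 | -134 [4 4 4] 124 | -131 [3 4 4] 95 | -128 [ 9  9 10] 90 | -125 [ 8 10 13] 70 | -122 [10 11 13] 71 | -119 [ 9 10 11] 72 | -116 [11 11 12] 72 | -113 [10 11 12] 70 | -110 [10 11 12] 63 | -107 [ 8 10 13] 64 | -104 [ 97 157 160] 30 | -101 [100 159 161] 30 | -98 [158 160 163] 35 | -95 [104 159 162] 42 | -92 [ 96 150 160] 46 | -89 [ 88  98 125] 88 | -86 [ 59  96 112] 93 | -83 [ 56  95 100] 90 | -80 [57 86 95] 70 | -77 [41 56 73] 63 | -74 [49 55 62] 62 | -71 [31 42 54] 55 | -68 [17 30 53] 46 | -65 [31 47 55] 47 | -62 [43 51 55] 48 | -59 [38 48 52] 49 | -56 [36 42 46] 38 | -53 [30 45 49] 47 | -50 [44 50 67] 42 | -47 [53 60 68] 43 | -44 [52 60 62] 48 | -41 [45 57 62] 43 | -38 [44 55 68] 39 | -35 [43 53 68] 36 | -32 [43 53 65] 40 | -29 [29 53 66] 46 | -26 [47 54 67] 49 | -23 [42 52 66] 45 | -20 [46 52 67] 54 | -17 [40 53 69] 56 | -14 [22 45 68
[... 366 characters left out ...]
| 46 [63 65 68] 144 | 49 [42 54 66] 90 | 52 [29 39 42] 40 | 55 [29 38 42] 42 | 58 [30 33 40] 41 | 61 [30 32 41] 41 | 64 [31 39 42] 42 | 67 [30 39 41] 53 | 70 [29 37 39] 56 | 73 [29 36 39] 52 | 76 [30 36 39] 57 | 79 [30 37 42] 55 | 85 [64 66 69] 127 | 88 [65 67 68] 147 | 91 [66 67 68] 142 | 94 [66 67 69] 140 | 97 [64 65 68] 138 | 100 [63 65 67] 138 | 103 [60 61 66] 47 | 106 [58 60 63] 48 | 109 [54 58 60] 40 | 112 [47 50 53] 31 | 115 [37 41 46] 33 | 118 [24 30 35] 32 | 121 [17 20 27] 33 | 124 [ 7 10 12] 38 | 127 [5 6 6] 57 | 130 [4 4 4] 76 | 133 [3 3 3] 71 | 
handle 153 [-103.63483069  -32.95501271  137.22053473] [-88.36729637  31.22867061 164.62478299] [-94.72648787  -0.75006735 157.97340388]
```

```bash
python3 -m inch '[[60,12,47,0,0,0,-1.5],[60,12,47,0,0,0,-1.5],[60,12,47,0,0,0,-1.5],[60,12,47,0,0,0,-1.5],[60,12,47,0,0,0,-1.5],[60,12,47,0,0,0,-1.5],[60,12,47,0,0,0,-1.5],[60,12,47,0,0,0,-1.5],[60,12,47,0,0,0,-1.5],[60,12,47,0,0,0,-1.5],[60,12,47,0,0,0,-1.5],[60,12,47,0,0,0,-1.2]]' 40
```

```text
time: 1.4
eef_pos: [0.3676, 0.0493, 0.2022]
tcp_rot: [-3.139, -0.104, -0.011]
force: [0.8, -0.7, 0.9]
grip_width: 0.0598
```

```bash
python3 -m inch '[[40,12,44,-10,0,0,0.4],[40,12,44,-12,0,0,0.4],[40,12,44,-12,0,0,0.4],[40,12,40,-12,0,0,0.4],[40,4,4,0,0,0,0],[40,0,0,0,0,0,0],[40,0,0,0,0,0,0]]'
python3 - <<'E'
from h import *
f=grab("wrist");save(f,"w1",None,1.2);print(bot.observe()["eef_pos"]);print(proj(f,[[.4545,.2296,.0385],[.4206,.2264,.0385]]))
px,P=cloud(f);g=f["color"][px[:,1],px[:,0]].astype(int).mean(1)
r=(P[:,2]>.036)&(P[:,2]<.055)&(P[:,0]<.53)&(P[:,0]>.37)&(abs(P[:,1]-.23)<.05);print(r.sum(),g[r].mean())
E
```

```text
time: 2.1
eef_pos: [0.4201, 0.2382, 0.1553]
tcp_rot: [-3.137, -0.167, -0.018]
force: [-0.1, 0.3, 0.3]
grip_width: 0.0401
[0.42026296 0.23792312 0.15550907]
[[327.56423791 162.87702522]
 [326.85151174 195.47696065]]
2338 120.5158254918734
```

View pics/w1.png

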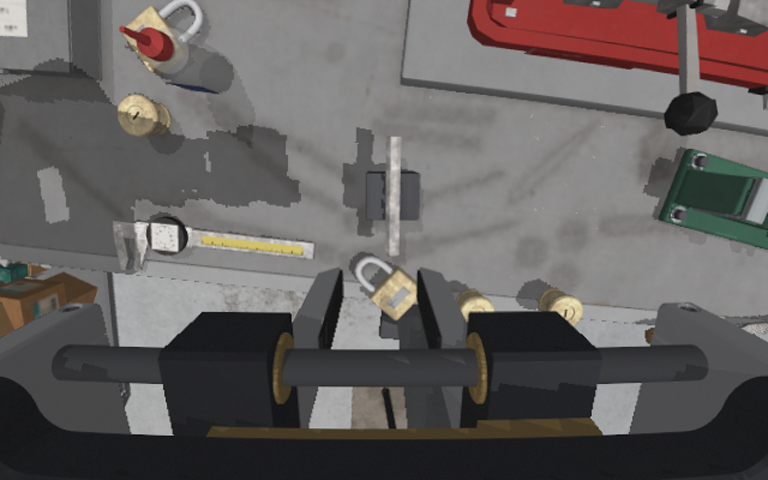

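The wrist view shows the rod from (395,137) to (393,255), with the block centred on it. The prediction agrees to about 1 px, so I'll refine the yaw and position from this view.

Run:
```python
from h import *
f=grab("wrist");px,P=cloud(f);g=f["color"][px[:,1],px[:,0]].astype(int).mean(1)
r=(P[:,2]>.030)&(P[:,2]<.055)&(px[:,0]>315)&(px[:,0]<345)&(px[:,1]>105)&(px[:,1]<220)&(g>105)
q=onplane(f,px[r],.041)[:,:2];print(r.sum(),px[r].min(0),px[r].max(0),P[r][:,2].max())
print(cv2.minAreaRect((q*1000).astype(np.float32)))
c=q.mean(0);v=np.linalg.svd(q-c)[2][0];v*=np.sign(v[0]);t=(q-c)@v
m=c+v*(t.min()+t.max())/2;a=np.degrees(np.arctan2(v[1],v[0]));print("mid",m,a,t.ptp() if hasattr(t,'ptp') else np.ptp(t))
# block dark
h=m-.036*v;s=bot.observe();R=cv2.Rodrigues(np.array(s["tcp_rot"]))[0]
print("tool x heading",np.degrees(np.arctan2(R[1,0],R[0,0])),"toolz",R[:,2]);print("go",(h-s["eef_pos"][:2])*1000)
```

```text
1140 [321 114] [333 213] 0.04729127632619519
((452.44580078125, 229.82168579101562), (100.45118713378906, 11.835714340209961), 5.8923420906066895)
mid [0.45246028 0.22971516] 5.746920702415305 0.10047075168586388
tool x heading 6.007712775559313 toolz [ 0.01276062  0.00120739 -0.99991785]
go [ -3.80665342 -11.6230107 ]
```

```bash
python3 - <<'E'
from h import *
f=grab("wrist");px,P=cloud(f)
k=(P[:,2]>.006)&(P[:,0]<.44)&(P[:,0]>.34)&(abs(P[:,1]-.235)<.045)&(px[:,1]<270)&(px[:,1]>205)&(px[:,0]>285)&(px[:,0]<350)
k&=~((P[:,2]>.028)&(px[:,1]<215))
q=P[k];print(k.sum())
for x in np.arange(.36,.44,.006):
    s=q[(q[:,0]>=x)&(q[:,0]<x+.006)]
    if len(s):print(x.round(3),s[:,1].min().round(3),s[:,1].max().round(3),"zmax",s[:,2].max().round(4))
E
python3 -m inch '[[40,-2,-6,-25,0,0.4,0],[40,-2,-6,-20,0,0.4,0],[40,0,0,0,0,0,0]]'
```

```text
1394
0.36 0.195 0.252 zmax 0.0203
0.366 0.194 0.256 zmax 0.0201
0.372 0.201 0.256 zmax 0.0197
0.378 0.209 0.256 zmax 0.0191
0.384 0.226 0.253 zmax 0.0139
0.39 0.24 0.246 zmax 0.0112
0.408 0.216 0.256 zmax 0.158
0.414 0.216 0.217 zmax 0.1705
0.42 0.217 0.218 zmax 0.1684
0.426 0.217 0.218 zmax 0.1682
time: 2.55
eef_pos: [0.4185, 0.2227, 0.1129]
tcp_rot: [-3.135, -0.155, -0.008]
force: [-0.6, 0.4, -0.3]
grip_width: 0.0402
```

```bash
python3 -m inch '[[40,0,3,-22,0,0,0],[40,0,1,-22,0,0,0],[40,0,0,-20,0,0,0],[40,0,0,-12,0,0,0],[40,0,0,0,0,0,0]]'
```

```text
time: 3.05
eef_pos: [0.424, 0.2252, 0.0416]
tcp_rot: [-3.132, -0.143, -0.028]
force: [-0.2, 0.2, 1.1]
grip_width: 0.0402
```

```bash
python3 -m inch '[[40,-5,1,-7,0,1,0.3],[40,-1,0,-6,0,0.3,0],[40,0,0,-5,0,0,0],[40,0,0,-3,0,0,0],[40,0,0,0,0,0,0]]'
python3 - <<'E'
from h import *
s=bot.observe();print(s["eef_pos"],s["tcp_rot"],s["force"])
E
```

```text
time: 3.55
eef_pos: [0.4209, 0.227, 0.0226]
tcp_rot: [-3.129, -0.151, 0.0]
force: [-0.6, 0.4, -1.0]
grip_width: 0.0403
[0.42087321 0.22702003 0.02263848] [-3.12886981e+00 -1.50559919e-01  4.73943887e-04] [-0.64946147  0.40733989 -0.95252748]
```

```bash
python3 -m inch '[[40,-3,-0.5,-3,0,0,0],[40,0,0,0,0,0,0],[20,0,0,0,0,0,0],[14,0,0,0,0,0,0],[5,0,0,0,0,0,0],[5,0,0,0,0,0,0],[5,0,0,0,0,0,0]]' 40
```

```text
time: 4.25
eef_pos: [0.418, 0.2271, 0.0201]
tcp_rot: [-3.128, -0.151, -0.001]
force: [0.4, 0.9, 0.5]
grip_width: 0.011
```

```bash
python3 -m inch '[[5,0,0,5,0,0,0],[5,0,0,10,0,0,0],[5,0,0,15,0,0,0],[5,0,0,25,0,0,0],[5,0,0,30,0,0,0],[5,-8,0,30,0,0,0],[5,-8,0,20,0,0,0],[5,0,0,0,0,0,0],[5,0,0,0,0,0,0]]' 50
python3 - <<'E'
from h import *
f=grab("wrist");save(f,"w2",None,1.0);s=bot.observe();print(s["eef_pos"],s["tcp_rot"],s["force"])
E
```

```text
time: 5.15
eef_pos: [0.4004, 0.2259, 0.1639]
tcp_rot: [-3.129, -0.151, -0.004]
force: [0.2, 0.7, -1.9]
grip_width: 0.0105
[0.40051442 0.2259191  0.16379058] [-3.12885434 -0.15039706 -0.00334481] [ 1.05889652 -0.56228465  0.02736686]
```

View pics/w2.png

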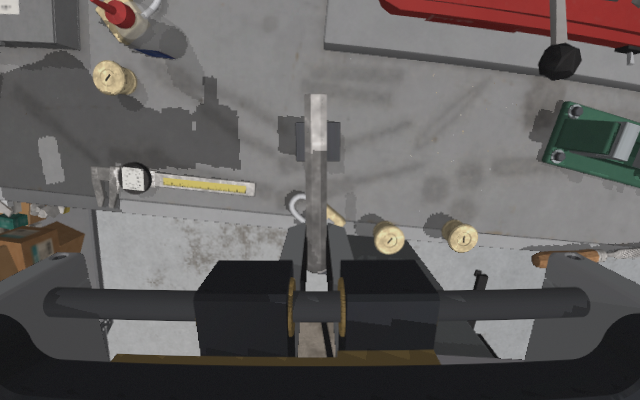

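The rod is held, with its far end at (317,95) and lying between the pads along the tool x axis. Next I'll measure its tilt and offset in the tool frame, and get a closer jaw fix from the top view.

```bash
cat > rod.py <<'E'
from h import *
f=grab("wrist");px,P=cloud(f);s=bot.observe();R=cv2.Rodrigues(np.array(s["tcp_rot"]))[0]
L=(P-s["eef_pos"])@R*1000
k=(abs(L[:,1])<10)&(L[:,2]>-40)&(L[:,2]<20)&(L[:,0]>10)&(L[:,0]<110)&(px[:,1]<230)
q=L[k];A=np.polyfit(q[:,0],q[:,2],1);B=np.polyfit(q[:,0],q[:,1],1)
print("n",k.sum(),"x",q[:,0].min(),np.percentile(q[:,0],99),"z(x)",A,"y(x)",B)
far=s["eef_pos"]+R@np.array([q[:,0].max(),B@[q[:,0].max(),1],A@[q[:,0].max(),1]+6])/1000
print("far end axis",far,"heading",np.degrees(np.arctan2(R[1,0],R[0,0])),"toolz",R[:,2])
E
python3 rod.py
python3 - <<'E'
from h import *
f=grab("top");px,P=cloud(f);g=f["color"][px[:,1],px[:,0]].astype(int).mean(1)
a=np.radians(82.7);X=np.array([np.cos(a),np.sin(a)]);Y=np.array([-X[1],X[0]]);o=np.array([.4792,-.1463])
k=(P[:,2]>.055)&(P[:,2]<.08)&(g>105);l=np.c_[(P[:,:2]-o)@X,(P[:,:2]-o)@Y]*1000
for n,lo,hi in(("moving",10,45),("fixed",55,95)):
    m=k&(l[:,0]>lo)&(l[:,0]<hi)&(abs(l[:,1])<40);q=onplane(f,px[m],.065)[:,:2]*1000
    print(n,m.sum(),l[m].min(0),l[m].max(0),cv2.minAreaRect(q.astype(np.float32)))
E
```

```text
n 2944 x 12.25840498600037 85.46784501407495 z(x) [ 9.40530973e-05 -2.49649931e+01] y(x) [-0.00747101  0.38663933]
far end axis [0.4859041  0.23408368 0.18210413] heading 5.494152125162127 toolz [ 1.60718534e-04  8.73222976e-03 -9.99961860e-01]
moving 53 [ 19.49367163 -17.04017063] [31.55778489 17.18716171] ((481.98565673828125, -120.80848693847656), (11.365981101989746, 34.84634017944336), 81.12447357177734)
fixed 80 [ 64.84113392 -17.66640717] [82.39526134 16.88555182] ((489.1900634765625, -72.80729675292969), (17.116104125976562, 34.932098388671875), 83.69011688232422)
```

```bash
python3 -m inch '[[5,-10,-25,2,0,0,-1],[5,-10,-35,2,0,0,-1.3],[5,-10,-35,0,0,0,-1.3],[5,0,-35,0,0,0,-1.3],[5,0,-35,0,0,0,-1.3],[5,0,-35,0,0,0,-1.3],[5,5,-35,0,0,0,-1.3],[5,15,-35,0,0,0,-1.3],[5,20,-25,0,0,0,-1.3],[5,20,-10,0,0,0,-1],[5,10,0,0,0,0,0],[5,0,0,0,0,0,0]]'
```

```text
time: 6.5
eef_pos: [0.4296, -0.0906, 0.1503]
tcp_rot: [-3.121, 0.203, 0.049]
force: [-0.2, -0.3, -0.6]
grip_width: 0.0107
```

```bash
python3 rod.py
```

```text
n 2947 x 12.254869419713824 85.93514771785267 z(x) [ 2.41765449e-03 -2.44713072e+01] y(x) [-0.00709065  0.98433777]
far end axis [ 0.51517904 -0.10202531  0.16549176] heading -7.391316854011118 toolz [-0.03087801  0.01580259 -0.99939823]
```

```bash
python3 -m inch '[[5,8,-1,0,-0.5,-0.9,0],[5,8,-1,-10,-0.4,-0.9,0],[5,5,-1,-15,0,0,0],[5,0,0,-15,0,0,0],[5,0,0,-15,0,0,0],[5,0,0,-5,0,0,0],[5,0,0,0,0,0,0],[5,0,0,0,0,0,0]]'; python3 rod.py
python3 - <<'E'
from h import *
s=bot.observe();print(s["eef_pos"],s["tcp_rot"])
f=grab("wrist");save(f,"w3",None,1.2)
E
```

```text
time: 7.35
eef_pos: [0.448, -0.086, 0.0883]
tcp_rot: [3.135, -0.185, 0.006]
force: [-0.2, 0.6, -0.8]
grip_width: 0.0105
n 2946 x 11.416959371220173 85.04638032374154 z(x) [ 2.37835249e-03 -2.40866808e+01] y(x) [-0.0075313   0.61448217]
far end axis [ 0.53316963 -0.0961171   0.10670102] heading -6.755182200067563 toolz [ 0.00419142 -0.00108608 -0.99999063]
[ 0.44814413 -0.08608752  0.08845071] [ 3.13529255 -0.18504213  0.00667118]
```

View pics/w3.png

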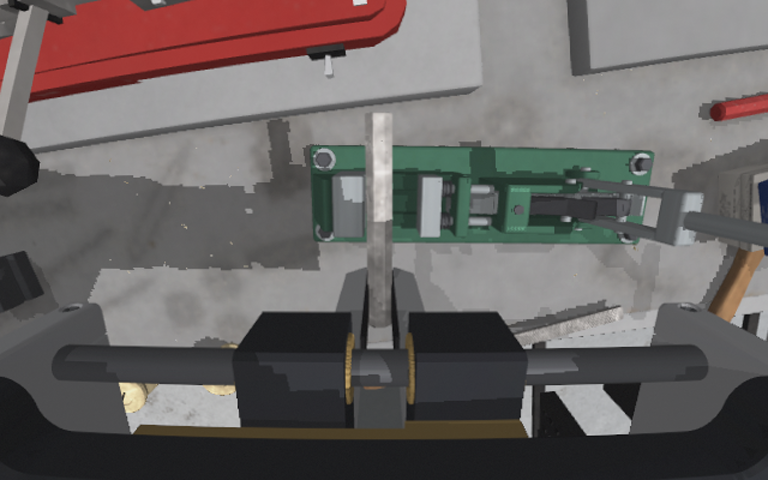

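The rod hangs above the gap: the fixed jaw is at (348,205), the moving jaw at (430,207) and the rod at about x 380. I'll measure the jaw tops in this view.

Run:
```python
from h import *
f=grab("wrist");px,P=cloud(f);c=f["color"][px[:,1],px[:,0]].astype(int);g=c.mean(1)
k=(P[:,2]>.055)&(P[:,2]<.075)&(g>90)&(c.max(1)-c.min(1)<25)&(px[:,1]>130)&(px[:,1]<205)
for n,lo,hi,z in(("fixed",270,308,.0655),("moving",344,372,.064)):
    m=k&(px[:,0]>lo)&(px[:,0]<hi);q=onplane(f,px[m],z)[:,:2]*1000
    print(n,m.sum(),np.percentile(P[m][:,2],[10,50,90]),cv2.minAreaRect(q.astype(np.float32)))
```

```text
fixed 1287 [0.06532765 0.06635881 0.06720097] ((487.7286682128906, -73.125732421875), (18.162900924682617, 35.90093994140625), 81.49372863769531)
moving 889 [0.06394526 0.06491763 0.06579687] ((481.69940185546875, -122.03445434570312), (14.38440990447998, 35.90546798706055), 81.92924499511719)
```

```bash
python3 -m inch '[[5,1,-4,-5,0,0,-0.5],[5,0,-4,-8,0,0.2,0],[5,0,0,-10,0,0,0],[5,0,0,0,0,0,0],[5,0,0,0,0,0,0]]'; python3 rod.py
```

```text
time: 8.0
eef_pos: [0.4506, -0.0962, 0.0647]
tcp_rot: [3.133, -0.202, 0.006]
force: [-0.2, -0.6, -0.1]
grip_width: 0.0109
n 2947 x 12.303927892574926 85.48099659766895 z(x) [ 1.90179219e-03 -2.43427911e+01] y(x) [-0.00770111  0.81801516]
far end axis [ 0.53569063 -0.10718558  0.08303198] heading -7.372661971742474 toolz [ 0.00291461 -0.00239184 -0.99999289]
```

```bash
python3 -m inch '[[5,-1.5,2.5,-3,0,0,0],[5,0,0,-5,0,0,0],[5,0,0,-8,0,0,0],[5,0,0,-8,0,0,0],[5,0,0,-3,0,0,0],[5,0,0,0,0,0,0]]'; python3 rod.py
```

```text
time: 8.65
eef_pos: [0.4485, -0.0929, 0.0352]
tcp_rot: [3.133, -0.201, 0.005]
force: [0.4, 0.2, 0.5]
grip_width: 0.011
n 4312 x 11.610619740931812 109.33531211171717 z(x) [  0.18576212 -26.38006476] y(x) [-0.00356727  0.20517351]
far end axis [ 0.55766218 -0.10685     0.03564402] heading -7.347933398482681 toolz [ 0.00291702 -0.00230817 -0.99999308]
```

```bash
python3 -m inch '[[5,0,0,-2,0,0,0],[5,0,0,-2,0,0,0],[5,0,0,-2,0,0,0],[5,0,0,-1,0,0,0],[5,0,0,0,0,0,0]]'
```

```text
time: 9.2
eef_pos: [0.4494, -0.0933, 0.0284]
tcp_rot: [3.132, -0.201, 0.008]
force: [0.4, 0.3, -0.2]
grip_width: 0.0106
```

```bash
python3 -m inch '[[5,0,0,-1.5,0,0,0],[5,0,0,0,0,0,0]]';python3 -m inch '[[5,0,0,-1.2,0,0,0],[5,0,0,0,0,0,0]]'
```

```text
time: 9.4
eef_pos: [0.4497, -0.0935, 0.027]
tcp_rot: [3.132, -0.201, 0.008]
force: [0.2, 0.8, -0.4]
grip_width: 0.0106
time: 9.6
eef_pos: [0.4498, -0.0935, 0.0266]
tcp_rot: [3.132, -0.201, 0.008]
force: [-1.8, 0.5, 2.6]
grip_width: 0.0105
```

Contact with the bed shows as 2.6 N upward. I'll release gently.

```bash
python3 -m inch '[[12,0,0,0,0,0,0],[13,0,0,0,0,0,0],[15,0,0,0,0,0,0],[22,0,0,0,0,0,0],[30,0,0,0,0,0,0],[30,0,0,0,0,0,0],[30,0,0,3,0,0,0],[30,0,0,12,0,0,0],[30,0,0,25,0,0,0],[30,0,0,30,0,0,0],[30,0,0,0,0,0,0]]'
python3 - <<'E'
from h import *
f=grab("wrist");save(f,"w4",(180,60,580,260),2)
E
```

```text
time: 10.7
eef_pos: [0.4496, -0.0934, 0.1005]
tcp_rot: [3.132, -0.201, 0.008]
force: [0.1, 0.2, -0.0]
grip_width: 0.0303
```

View pics/w4.png

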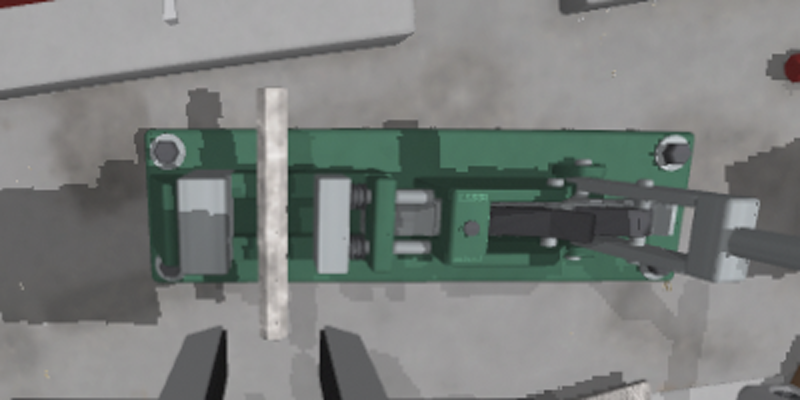

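The rod lies on the bed from (270,88) to (274,338), with the jaws spanning rows 178 to 272. I'll measure the centring metrically.

```bash
cat > rodin.py <<'E'
from h import *
f=grab("wrist");px,P=cloud(f);c=f["color"][px[:,1],px[:,0]].astype(int);g=c.mean(1)
X=np.array([.134,.991]);Y=np.array([-.991,.134]);o=np.array([.4877,-.0731])-72.75e-3*X
l=np.c_[(P[:,:2]-o)@X,(P[:,:2]-o)@Y]*1000
gray=(c.max(1)-c.min(1)<30)&(g>80)
k=gray&(P[:,2]>.044)&(P[:,2]<.058)&(l[:,0]>36)&(l[:,0]<66)&(abs(l[:,1])<70)
z=.048;q=onplane(f,px[k],z)[:,:2];lq=np.c_[(q-o)@X,(q-o)@Y]*1000
r=cv2.minAreaRect(lq.astype(np.float32));print("rod in vice frame",r,np.percentile(P[k][:,2],[5,50,95]))
for s in((-50,-20),(20,50)):
    m=(lq[:,1]>s[0])&(lq[:,1]<s[1]);print(s,"x",np.median(lq[m,0]))
k=gray&(P[:,2]>.055)&(P[:,2]<.075)&(abs(l[:,1])<22)
for n,lo,hi in(("fixed",58,90),("moving",8,57)):
    m=k&(l[:,0]>lo)&(l[:,0]<hi)&(P[:,2]>.06);qq=onplane(f,px[m],.065)[:,:2];w=np.c_[(qq-o)@X,(qq-o)@Y]*1000
    print(n,m.sum(),np.percentile(w,[1,99],axis=0))
E
python3 rodin.py
```

```text
rod in vice frame ((53.22420120239258, -0.22694778442382812), (24.179147720336914, 101.31627655029297), 0.7540403604507446) [0.04888312 0.05152771 0.0531525 ]
(-50, -20) x 47.62833314959341
(20, 50) x 46.43991516173823
fixed 1196 [[ 63.67476427 -17.61530464]
 [ 81.89962881  18.06826121]]
moving 794 [[ 18.40027972 -17.93092593]
 [ 30.44744716  16.98839991]]
```

```bash
python3 - <<'E'
from h import *
f=grab("top");px,P=cloud(f)
for x0 in(.38,.42,.46,.5,.54,.58,.62):
    print(x0,[round(float(P[(P[:,0]>=x0)&(P[:,0]<x0+.04)&(P[:,1]>=y0)&(P[:,1]<y0+.04)&(P[:,2]<.5)][:,2].max(initial=0)),3) for y0 in(-.44,-.4,-.36,-.32,-.28,-.24,-.2)])
w=grab("wrist");K,d,R,t=cam(w);print("wristcam",-R.T@t)
E
python3 -m inch '[[0,0,0,30,0,0,0],[0,0,0,40,0,0,0],[0,0,0,40,0,0,0],[0,0,-30,20,0,0,0],[0,0,-40,0,0,0,0],[0,0,-40,0,0,0,0],[0,0,-40,0,0,0,0],[0,3,-40,0,0,0,0],[0,3,-25,0,0,0,0],[0,0,0,0,0,0,0],[0,0,0,0,0,0,0]]' 40
```

```text
0.38 [0.011, 0.063, 0.006, 0.005, 0.0, 0.006, 0.24]
0.42 [0.065, 0.066, 0.034, 0.0, 0.0, 0.0, 0.001]
0.46 [0.067, 0.065, 0.031, 0.0, 0.0, 0.0, 0.0]
0.5 [0.018, 0.017, 0.017, 0.003, 0.0, 0.0, 0.0]
0.54 [0.03, 0.031, 0.032, 0.03, 0.031, 0.029, 0.006]
0.58 [0.057, 0.056, 0.057, 0.058, 0.058, 0.032, 0.034]
0.62 [0.073, 0.076, 0.155, 0.162, 0.135, 0.032, 0.037]
wristcam [ 0.51611028 -0.10138188  0.27571387]
time: 12.0
eef_pos: [0.4393, -0.308, 0.213]
tcp_rot: [-3.118, 0.196, 0.055]
force: [0.3, 0.7, 0.1]
grip_width: 0.0005
```

```bash
python3 -m inch '[[0,8,0,-10,-0.5,-1,0],[0,8,0,-20,-0.4,-0.9,0],[0,0,0,-20,0,0,0],[0,0,0,-15,0,0,0],[0,0,0,-5,0,0,0],[0,0,0,0,0,0,0]]'
python3 - <<'E'
from h import *
f=grab("scene");save(f,"s2",(300,100,460,240),4);s=bot.observe();R=cv2.Rodrigues(np.array(s["tcp_rot"]))[0];print(s["eef_pos"],R[:,2],np.degrees(np.arctan2(R[1,0],R[0,0])))
f=grab("wrist");px,P=cloud(f);g=f["color"][px[:,1],px[:,0]].astype(int).mean(1)
k=(P[:,2]>.14)&(P[:,2]<.175)&(P[:,1]>-.285)&(P[:,1]<-.22)&(P[:,0]>.40)&(P[:,0]<.53)&(g<70);print(k.sum(),P[k].min(0),P[k].max(0),P[k].mean(0))
E
```

```text
time: 12.6
eef_pos: [0.4542, -0.2974, 0.1372]
tcp_rot: [-3.125, 0.184, 0.01]
force: [0.6, -0.6, 0.2]
grip_width: 0.0007
[ 0.45432563 -0.29752056  0.13756151] [-0.00529817  0.01116427 -0.99992364] -6.755389029032513
2031 [ 0.44789279 -0.27396835  0.14811148] [ 0.49586298 -0.25409069  0.16302147] [ 0.47463431 -0.26561821  0.15934908]
```

View pics/s2.png

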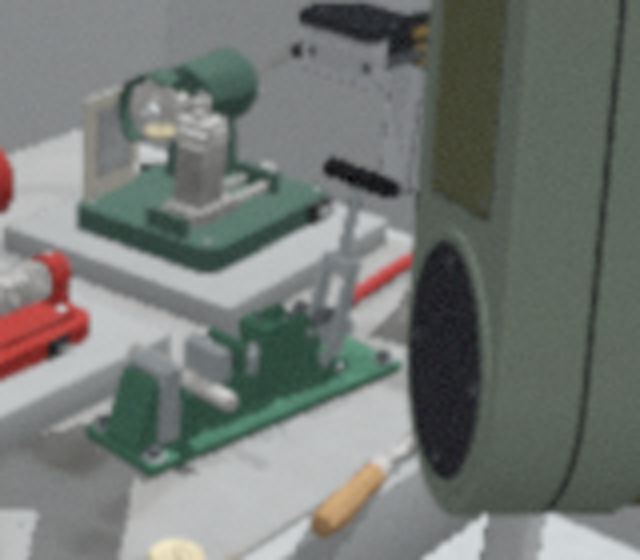

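The scene view shows the fingers at (400,150), just outside the T-handle at (360,178), with the rod on the bed at (210,390). I'll make stroke 1.

```bash
python3 -m inch '[[0,3,8,0,0,0,0],[0,1,10,0,0,0,0],[0,1,12,0,0,0,0],[0,1,12,0,0,0,0],[0,1,8,0,0,0,0]]'
```

```text
time: 13.2
eef_pos: [0.4635, -0.256, 0.1443]
tcp_rot: [3.121, -0.185, 0.003]
force: [-1.1, -8.7, -5.9]
grip_width: 0.0003
```

```bash
python3 -m inch '[[0,0,8,-4,0,0,0],[0,0,8,-2,0,0,0],[0,0,5,0,0,0,0]]'; python3 -m inch '[[0,0,3,0,0,0,0]]'; python3 -m inch '[[0,0,3,0,0,0,0]]'
```

```text
time: 13.5
eef_pos: [0.4656, -0.2434, 0.1437]
tcp_rot: [3.096, -0.181, 0.015]
force: [-0.6, -8.0, -5.5]
grip_width: 0.0007
time: 13.6
eef_pos: [0.4657, -0.2426, 0.1442]
tcp_rot: [3.089, -0.179, 0.017]
force: [-1.2, -8.8, -5.6]
grip_width: 0.0003
time: 13.7
eef_pos: [0.4656, -0.242, 0.1447]
tcp_rot: [3.083, -0.178, 0.018]
force: [0.6, -8.5, -4.5]
grip_width: 0.0004
```

```bash
python3 -m inch '[[0,0,8,-2,1.5,0,0],[0,0,7,-2,1.5,0,0]]'; python3 -m inch '[[0,0,7,-2,0.5,0,0]]'
```

```text
time: 13.9
eef_pos: [0.4668, -0.2328, 0.1435]
tcp_rot: [3.119, -0.178, 0.021]
force: [-1.9, -9.8, -1.7]
grip_width: 0.0009
time: 14.0
eef_pos: [0.4671, -0.2318, 0.1434]
tcp_rot: [3.114, -0.177, 0.024]
force: [-5.3, -19.6, 0.1]
grip_width: 0.0
```

The stop is reached (20 N at y -0.232). I'll back off fully and check the handle and slide.

```bash
cat > st.py <<'E'
from h import *
s=bot.observe();R=cv2.Rodrigues(np.array(s["tcp_rot"]))[0];print("z",R[:,2].round(4),"head",np.degrees(np.arctan2(R[1,0],R[0,0])).round(2))
X=np.array([.134,.991]);Y=np.array([-.991,.134]);o=np.array([.4877,-.0731])-72.75e-3*X
for cam_ in("wrist","top"):
    f=grab(cam_);px,P=cloud(f);c=f["color"][px[:,1],px[:,0]].astype(int);g=c.mean(1)
    l=np.c_[(P[:,:2]-o)@X,(P[:,:2]-o)@Y]*1000
    if cam_=="wrist":
        k=(P[:,2]>.145)&(P[:,2]<.175)&(l[:,0]>-132)&(l[:,0]<-40)&(abs(l[:,1])<40)&(g<70)
        print("handle",k.sum(),l[k].min(0).round(1),l[k].max(0).round(1))
    gray=(c.max(1)-c.min(1)<30)&(g>85)&(abs(l[:,1])<20)
    m=gray&(P[:,2]>.058)&(P[:,2]<.075)&(l[:,0]>10)&(l[:,0]<62);w=(onplane(f,px[m],.064)[:,:2]-o)@X*1000 if m.any() else [0]
    print(cam_,"moving jaw",m.sum(),np.percentile(w,[2,50,98]).round(1))
    m=(g>105)&(c.max(1)-c.min(1)<30)&(P[:,2]>.036)&(P[:,2]<.06)&(l[:,0]>30)&(l[:,0]<72)&(abs(l[:,1])>19)&(abs(l[:,1])<60);w=onplane(f,px[m],.048)[:,:2]-o
    if m.any(): print(cam_,"rod x",np.percentile(w@X*1000,[2,50,98]).round(1),"y",np.percentile(w@Y*1000,[1,99]).round(1))
E
python3 -m inch '[[0,0,-15,0,0,0,0],[0,-2,-20,0,0,0,0],[0,-2,-20,0,0,0,0],[0,-2,-20,0,0,0,0],[0,-1,-8,0,0,0,0],[0,0,0,0,0,0,0]]';python3 st.py
```

```text
time: 14.6
eef_pos: [0.4607, -0.3173, 0.1478]
tcp_rot: [3.105, -0.173, 0.029]
force: [-1.1, 0.2, 0.4]
grip_width: 0.0002
z [ 0.0171 -0.0322 -0.9993] head -6.35
handle 1920 [-126.8  -33.5] [-110.2   24.8]
wrist moving jaw 425 [25.9 31.3 36.7]
wrist rod x [39.4 48.9 53.6] y [-49.2  49.7]
top moving jaw 50 [25.8 31.2 36.4]
top rod x [41.9 47.4 52.2] y [-53.1  46.7]
```

One tooth gained: the face went from 30.5 to about 37 mm, and the handle is back at rest. Stroke 2.

```bash
python3 -m inch '[[0,1,8,-6,1,0.9,-0.5],[0,1,10,-3,0.8,0,-0.3],[0,1,12,-2,0.3,0,0],[0,1,12,-2,0.5,0,0],[0,1,12,-2,0.5,0,0],[0,1,12,-2,1,0,0],[0,1,12,-2,1,0,0],[0,1,12,-2,1,0,0],[0,0,8,-2,1,0,0]]'; python3 -m inch '[[0,0,7,-2,0.5,0,0]]'
```

```text
time: 15.6
eef_pos: [0.4722, -0.2316, 0.1341]
tcp_rot: [-3.091, 0.181, -0.006]
force: [-3.8, -18.1, 1.3]
grip_width: 0.0007
time: 15.7
eef_pos: [0.4723, -0.2316, 0.1342]
tcp_rot: [-3.099, 0.179, -0.008]
force: [-7.1, -20.6, 3.2]
grip_width: 0.0001
```

At the stop again. I'll back off.

```bash
python3 -m inch '[[0,-1,-15,2,0,0,0],[0,-2,-20,2,-0.5,0,0],[0,-3,-20,0,-0.5,0,0],[0,-3,-18,0,-0.5,0,0],[0,-2,-5,0,0,0,0],[0,0,0,0,0,0,0]]';python3 st.py
```

```text
time: 16.3
eef_pos: [0.4598, -0.3125, 0.1376]
tcp_rot: [-3.129, 0.178, -0.009]
force: [-0.4, -0.2, -0.6]
grip_width: 0.0003
z [ 0.0059  0.0076 -1.    ] head -6.5
handle 1904 [-126.7  -33.6] [-110.2   18.2]
wrist moving jaw 419 [32.8 38.2 43.6]
wrist rod x [45.9 55.8 60.8] y [-49.   50.1]
top moving jaw 52 [32.9 38.1 43.2]
top rod x [48.7 54.2 58.5] y [-52.2  47.7]
```

```bash
python3 -m inch '[[0,1,8,0,0,0,-0.5],[0,1,10,-1,0,0,-0.3],[0,1,12,-1,0.3,0,0],[0,1,12,-1,0.5,0,0],[0,1,12,-1,0.5,0,0],[0,1,12,-1,1,0,0],[0,1,12,-1,1,0,0],[0,1,12,-1,1,0,0],[0,0,8,-1,1,0,0]]'; python3 -m inch '[[0,0,7,-1,0.5,0,0]]'
```

```text
time: 17.3
eef_pos: [0.4701, -0.2311, 0.1364]
tcp_rot: [-3.095, 0.185, -0.014]
force: [-4.0, -26.5, -3.7]
grip_width: 0.0003
time: 17.4
eef_pos: [0.4701, -0.2316, 0.1365]
tcp_rot: [-3.104, 0.183, -0.016]
force: [-4.5, -19.2, -3.0]
grip_width: 0.0002
```

```bash
python3 -m inch '[[0,-1,-15,2,0,0,0],[0,-2,-20,1,-0.5,0,0],[0,-3,-20,0,-0.5,0,0],[0,-3,-18,0,-0.3,0,0],[0,-2,-5,0,0,0,0],[0,0,0,0,0,0,0]]';python3 st.py
```

```text
time: 18.0
eef_pos: [0.4579, -0.3126, 0.1392]
tcp_rot: [-3.13, 0.181, -0.017]
force: [-0.3, -0.2, 0.1]
grip_width: 0.0006
z [ 0.0114  0.0057 -0.9999] head -6.61
handle 1971 [-126.8  -33.7] [-110.6   20.3]
wrist moving jaw 441 [39.7 45.3 50.9]
wrist rod x [50.6 61.  66.2] y [-49.5  49.7]
top moving jaw 53 [14.7 44.7 50.2]
top rod x [54.  59.7 64. ] y [-46.8  46.3]
```

The slide is at about 35 mm and the rod is in the V at x about 60. Stroke 4 should clamp it.

```bash
python3 -m inch '[[0,1,8,0,0,0,-0.5],[0,1,10,-1,0,0,-0.3],[0,1,12,-1,0.3,0,0],[0,1,12,-1,0.5,0,0],[0,1,12,-1,0.5,0,0],[0,1,12,-1,1,0,0],[0,1,12,-1,1,0,0],[0,1,12,-1,1,0,0],[0,0,8,-1,1,0,0]]'; python3 -m inch '[[0,0,8,-1,0.5,0,0]]'
```

```text
time: 19.0
eef_pos: [0.468, -0.232, 0.1382]
tcp_rot: [-3.098, 0.188, -0.023]
force: [-1.6, -16.0, -4.8]
grip_width: -0.0002
time: 19.1
eef_pos: [0.4682, -0.2315, 0.1382]
tcp_rot: [-3.107, 0.187, -0.025]
force: [-3.7, -24.1, -3.8]
grip_width: 0.0003
```

```bash
python3 -m inch '[[0,-1,-15,2,0,0,0],[0,-2,-20,1,-0.5,0,0],[0,-3,-20,0,-0.5,0,0],[0,-3,-18,0,-0.3,0,0],[0,-2,-5,0,0,0,0],[0,0,0,0,0,0,0]]';python3 st.py
python3 - <<'E'
from h import *
f=grab("wrist");save(f,"w5",(100,100,500,320),2)
E
```

```text
time: 19.7
eef_pos: [0.4558, -0.3132, 0.1407]
tcp_rot: [-3.136, 0.183, -0.026]
force: [-0.3, -0.1, -0.5]
grip_width: 0.0001
z [ 1.660e-02 -8.000e-04 -9.999e-01] head -6.7
handle 2079 [-126.7  -33.5] [-110.4   23.2]
wrist moving jaw 420 [43.3 48.7 54.1]
wrist rod x [51.1 61.3 66.5] y [-50.3  49.5]
top moving jaw 49 [43.2 48.6 53.6]
top rod x [54.4 59.7 64. ] y [-51.3  46.3]
```

View pics/w5.png

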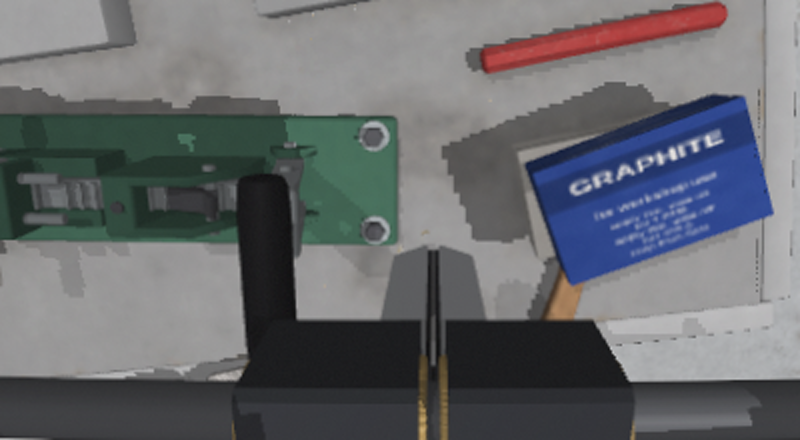

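The lever handle at (265,270) is back at rest and clear of the fingers. The jaw face moved only 3.3 mm on this stroke, to x = 54, which is the rod's surface, so the disc springs are compressed. I'll retreat and take a final look.

```bash
python3 -m inch '[[0,0,-10,20,0,0,0],[0,-5,-5,40,0,0,0],[0,-20,0,40,0,0,0],[0,-25,0,0,0,0,0],[0,-25,0,0,0,0,0],[0,0,0,0,0,0,0],[0,0,0,0,0,0,0]]';python3 st.py
python3 - <<'E'
from h import *
f=grab("top");save(f,"t9",(230,140,490,270),3)
E
```

```text
time: 20.55
eef_pos: [0.38, -0.3211, 0.2435]
tcp_rot: [-3.133, 0.169, -0.025]
force: [0.1, 0.4, -0.8]
grip_width: 0.0002
z [ 0.0159  0.0031 -0.9999] head -6.18
handle 1299 [-126.9  -33.1] [-110.4   29.9]
wrist moving jaw 365 [39.  46.5 54. ]
wrist rod x [52.4 60.3 66.1] y [-50.1  47.1]
top moving jaw 63 [28.7 47.8 54. ]
top rod x [54.6 59.3 64. ] y [-51.3  44.8]
```

View pics/t9.png

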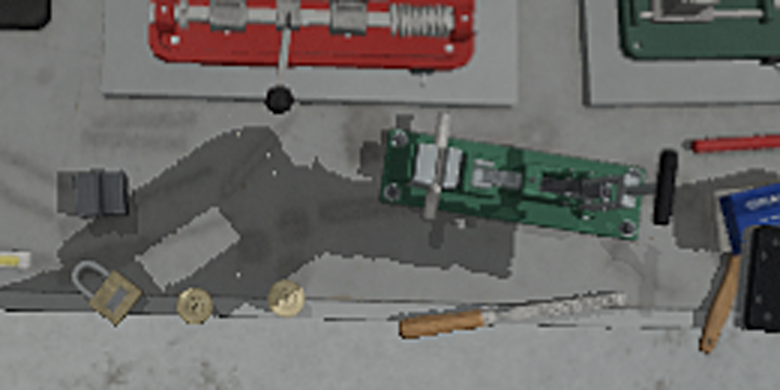

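The top view shows the rod clamped across the jaws from (442,115) to (430,215), sticking out about equally. The lever is at rest at (665,187), and the file and other tools are undisturbed. I'll hand it in.

```bash
python3 -c "
from bench import bot
print(bot.finish_job())"
```

```text
the job is handed in; nothing more can be done
None
```

The follower is clamped in the vice's V jaw, the lever is at rest, and the job is handed in, at about 21 s of the 61 s limit. No verdict is reported.

- **Pick and place:** I gripped the rod by its free end in the V-block and carried it on the robot's side of the knob. I laid it on the bed between the open jaws and let go on light contact (2.6 N).
- **Lever:** I gave it four full strokes to the stop, with at most about 27 N at the tool. I backed off after each stroke, and the handle was back at rest every time. I touched only the handle, not the jaw or slide.
- **Clamping:** The jaw face moved about 7 mm on each of the first three strokes. On the fourth it moved only about 3.3 mm, stopping at x = 54 mm, which is the surface of the rod in the V. That fits the springs being pressed back about 3.5 mm. I inferred this from the jaw's travel and did not make another stroke to feel the lever go stiff.
- **Last checks:** The rod's axis is at x of about 60 mm, in the V. The wrist camera shows about equal length at each side, with its ends between -50 and +47 to +50 mm. The top camera reads the same ends 2 to 3 mm off that, at -51 and +45 mm, and it is the coarser of the two.
- **Bystanders:** The file looked undisturbed in the final top picture, and the arm was clear of everything. The oil bottle is outside that picture, so I did not check it again at the end; no move brought the arm near it.

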